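Weigh a small parcel on the beam scale

ROBOT

A 6-joint arm with a two-finger parallel gripper is mounted at the origin on a cart in front of the work surface, level with it; the furniture and walls round the work are solid. World frame = base frame: x ahead of the robot, y to its left, z up, the work surface at z = 0. Lengths are in m, angles in rad, forces in N, time in s.
With the tool pointing down it reaches from about 0.375 to 0.825 m from the base axis. Payload 5.5 kg.
Tool frame: the origin (TCP) lies on the centre line of the jaws, within the pads' length; the fingertips stand 22 mm ahead of it and the grasp point (between the pads) lies 3 mm ahead of it; z points along the fingers, y is the line along which they close (so a half turn about z gives the same grasp; the last joint's range is limited). The gripper opens to 85 mm and grips with 20 to 120 N. Pads are 22 mm wide; open, the fingers measure 114 mm over their backs; the gripper's body (76 mm by 85 mm) begins 54 mm behind the grasp point. The pads swing forward as they close: fully open they stand 13 mm farther back than shut.
Start: joints at [1.336, 0.314, -0.047, 1.21, 0, 1.571], TCP at [0.14, 0.584, 0.253] pointing down, gripper open.
Joint ranges: [-2.67, 2.67], [-0.69, 1.73], [-1.03, 1.25], [-2.08, 2.16], [-1.42, 1.45], [-3.14, 3.14]. Speed limits (rad/s): [2.39, 2.39, 3.01, 3.14, 3.14, 3.14].

INTERFACE

Orientations are given as a rotation vector (axis times angle).
In Python, from bench import * gives the robot as it stands. The module is installed in compiled form; this text tells all that it offers. Calls block until the motion is done:
- move_pose(position, orientation): joint-space move of the TCP to a pose.
- servo_line(position, v=0.15, frame=None, f_stop=None): straight line of the TCP; frame=None keeps the orientation; v is the mean speed in m/s. With f_stop (N) it stops when the force on the tool has changed by that much, and returns True; else False.
- move_j(angles): joint-space move.
- move_gripper(opening, newtons=None): finger opening in m; newtons is the grip in N (None keeps the last); returns when the fingers have stopped.
- hold(seconds).
- inverse_kinematics(position, orientation): joint angles nearest the present ones, or None.
- snapshot(name): name is "scene" or "top" or "wrist"; returns a dict with "pixels" (400x640x3 uint8, blue, green, red), "camera_matrix" (3x3 intrinsics, pixels), "world_to_cam" (4x4, takes a point from world to camera coordinates); the wrist camera has in their place "mount" (4x4, takes a point from camera to tool coordinates, whose origin is the TCP and whose axes are the flange's). Camera axes: x right, y down, z forward; pixel columns grow to the right and rows downward; lengths in m; the calibration is good to about 2 mm. A picture is of the moment at which its call begins: read the wrist's pose just before it. There is no depth.
A pose or a line that the arm cannot do raises PlanningError and nothing moves.
- sign_off(): hands the job in; it is judged then, once.
Trained networks look in the newest picture that a camera, given by its name, has taken for a name from the list of things; names that differ only in an ending like _2 or _b are one class to them, and where a whole thing is asked for, a point or a joint stands for the part that bears it (a point fixed in the world has none). Each returns a list of dicts, best first, with "score" (0 to 1); they miss things now and then, are a little off and sometimes report something else, mostly with a low value. They report only what shows in the picture. A call takes as long as a camera call.
- look_for(camera, thing): "box" ([centre column, centre row, width, height] in pixels, round what is visible of it).
- outline_of(camera, thing): "pixels" (400x640 bool, what is visible of it) and "box" ([centre column, centre row, width, height] in pixels, round what is visible of it).
- landmark_of(camera, thing): "centre" ([column, row] in pixels: a listed point, or the origin of a listed thing).
Readings, each from a call of its own:
- current_t(): time.
- current_qpos(): joint angles.
- current_dq(): joint speeds.
- current_joint_efforts(): joint torques, N m.
- current_eef_pos(): TCP position.
- current_tool_rot(): TCP orientation.
- current_ft_force(): force on the tool from outside, world axes, zero at the start.
- current_ft_torque(): the same for the moment, N m.
- current_grip_width(): finger opening in m.
- current_finger_force(): force on a finger pad.
Only numpy, scipy, OpenCV 4.12 (cv2) and the standard library are available. Lean on these libraries where they do the work, as an engineer would, in place of code of your own. Each camera call takes 0.05 s, during which the arm holds its last target. There are 200 camera calls.

TASK

Weigh the small cardboard parcel: set it gently on the middle of the beam scale's round pan, lying flat on its base, and let go of it. Then slide the counterpoise along the beam by its finger knob, pushing lightly from the side (do not clamp it or lean on the scale), until the beam, left to itself, floats level and still with its pointer at the dark mark. Leave the other things on the table where they are.

Things in the scene. Friction and masses are not known exactly. Their poses are not given: they have to be found in the camera images.
- scale: mechanical beam scale, a heavy grey casting 88 mm wide, 400 mm long, that does not move. Origin on the table under its middle; y runs along the beam towards the pan, z up, -x is the graduated front. With its moving parts it stands at most 12 N from the gripper, summed over all contacts (so clamping the knob between the fingers is too much), and at most 12 N from the parcel
- beam (a joint): tilt of the beam, rad: 0 level, positive when the pan is high and the poise low, stops at -0.06 and 0.06. It swings freely, damped, and rests about 1.5 s after a touch. At rest and untouched, 1 mm of poise travel changes it by about 0.009 (poise outwards raises it) until a stop is met. A push on the knob itself tilts the beam (outward push: poise down), often to a stop: read it untouched
- poise (a joint): how far the counterpoise stands along the beam from its zero, away from the pan, m, 0 to 0.158; at 0 the empty scale balances. It stays where it is left; sliding takes about 0.4 to 0.6 N. It starts below 0.045; the place that balances the parcel depends on the parcel's weight (175 to 350 g) and lies between 0.065 and 0.145
- knob (a point): top centre of the counterpoise's finger knob, an upright dark steel cylinder of 14 mm diameter, its top 44 mm above the beam's centre line and 29 mm above the poise block (30 mm across the beam, 24 mm along it). With the beam level the knob's top is 129 mm above the table; it rises or sinks by the tilt times its distance from the fulcrum (60 mm + joint poise)
- fulcrum (a point): middle of the beam's pivot axis (parallel to the scale's x), 85 mm above the table, at y +55 mm in the scale's frame, between two uprights up to 98 mm high. The pan's centre is at y +135 mm; the beam's centre line passes through this point
- level_mark (a point): middle of the dark band, 9 mm high, on the white index plate behind the pointer at the poise end, y -194 mm in the scale's frame, 85 mm above the table; the plate reaches up to 110 mm. The pointer stands before the band when the beam is level
- pointer_tip (a point): tip of the pointer at the poise end of the beam, 266 mm from the fulcrum; height 85 mm when level
- pan_top (a point): centre of the round flat steel pan's upper face, 150 mm diameter, 130 mm above the table when the beam is level; a linkage keeps the pan level while it rises and sinks up to 5 mm with the beam (about 1 N moves the empty pan). Where on the pan a load lies makes no difference to the balance. z up
- pan: the same pan with its stem; origin 45 mm below the centre of its upper face
- parcel: plain cardboard box 64 x 110 x 50 mm (x, y, z) with a strip of clear tape and a small paper slip on top. Origin at the centre of its underside, z up; grasp it across its 64 mm width
- tape_clear: roll of parcel tape, 93 mm across, 48 mm high, lying flat in front of the scale; leave alone. Origin under its middle
- tape_masking: roll of masking tape, 100 mm across, 25 mm high, lying flat; leave alone. Origin under its middle
- notepad: blue notebook 154 x 102 x 14 mm; leave alone. Origin under its middle

How it is judged:
On the way, in this order (a step that is already met when the one before it is completed fails the run):
1. the parcel lies on the pan, let go (horizontal distance between parcel and pan_top below 0.035 m and z of parcel in the frame of pan_top between -0.004 and 0.006 m and angle between parcel's own z axis and vertical below 0.08 rad and contact force between parcel and pan above 0.8 N and contact force between the fingers and parcel below 0.1 N), for 0.4 s.
2. the loaded beam floats level and untouched (all of step 1 and value of joint beam between -0.02 and 0.02 rad and velocity of joint beam between -0.03 and 0.03 rad/s and contact force between the fingers and scale below 0.1 N), for 0.5 s.
At the end, for the whole second after the job is handed in: the parcel lies flat and released on the pan, its middle within 35 mm of the pan's; the beam floats within 0.02 rad of level (pointer within 5 mm of the middle of the mark), turning at less than 0.03 rad/s (horizontal distance between parcel and pan_top below 0.035 m and z of parcel in the frame of pan_top between -0.004 and 0.006 m and angle between parcel's own z axis and vertical below 0.08 rad and contact force between parcel and pan above 0.8 N and value of joint beam between -0.02 and 0.02 rad and velocity of joint beam between -0.03 and 0.03 rad/s); the robot touches nothing.
It fails at once if the gripper or arm presses, squeezes or knocks the scale with more than 12 N (contact force between any of the fingers, the arm and scale above 12 N).
It fails at once if the parcel is pressed, dropped or knocked on the scale with more than 12 N (contact force between parcel and scale above 12 N).
It fails at once if another thing on the table is moved by more than 30 mm (distance of any of tape_clear, tape_masking, notepad from where it was at the start of the episode above 0.03 m).
It also fails if it takes over 72 s, if anything falls off the work surface, if the arm or the gripper's body presses on something with over 40 N, if the wrist force passes 120 N, or if a joint passes its speed limit or range.

## Working session

There is one attempt and no reset: what is moved stays moved. The work goes in short steps, each a Python script; the robot and the scene stay as the last script left them, time stands still between calls to the robot, and variables do not carry over. Pictures are saved under pics/ and viewed, at most 10 in all, crops included, and the job is handed in when it is done.

```bash
mkdir -p pics
cat > h.py <<'E'
from bench import *
import numpy as np, cv2
from scipy.spatial.transform import Rotation as R
def ray(s,px):
    K=s["camera_matrix"];T=np.array(s["world_to_cam"])
    p=cv2.undistortPoints(np.array([[px]],float),np.array(K,float),None)[0,0]
    d=T[:3,:3].T@np.array([p[0],p[1],1.]);c=-T[:3,:3].T@T[:3,3]
    return c,d
def at_z(s,px,z):
    c,d=ray(s,px);return c+d*(z-c[2])/d[2]
def proj(s,p):
    T=np.array(s["world_to_cam"]);q=T[:3,:3]@np.array(p)+T[:3,3];q=np.array(s["camera_matrix"])@q;return q[:2]/q[2]
E
python3 - <<'E'
from h import *
S={}
for c in("scene","top"):
    S[c]=s=snapshot(c);cv2.imwrite(f"pics/{c}0.png",s["pixels"])
    print(c,"cam at",ray(s,(320,200))[0].round(3))
    for n,z in dict(scale=0,knob=.129,fulcrum=.085,level_mark=.085,pointer_tip=.085,pan_top=.13,parcel=0,tape_clear=0,tape_masking=0,notepad=0).items():
        for r in landmark_of(c,n)[:2]:
            print(n,round(r["score"],2),np.round(r["centre"],1),at_z(s,r["centre"],z).round(4))
print(current_eef_pos(),current_tool_rot(),current_t())
E
```

```text
scene cam at [0.088 1.066 0.513]
scale 0.88 [298.  221.2] [0.5884 0.2218 0.    ]
scale 0.47 [385.1 193. ] [ 0.4576 -0.024   0.    ]
knob 0.49 [303.  164.2] [0.5956 0.1771 0.129 ]
level_mark 0.6 [324.  161.5] [0.613  0.0333 0.085 ]
level_mark 0.47 [334.2 165.1] [0.5767 0.046  0.085 ]
pointer_tip 0.57 [332.5 162.4] [0.5895 0.0298 0.085 ]
pan_top 0.62 [265.  186.4] [0.6022 0.3292 0.13  ]
tape_clear 0.63 [385.3 195.1] [ 0.4524 -0.0113  0.    ]
tape_masking 0.95 [352.7 278.1] [0.3766 0.3809 0.    ]
tape_masking 0.31 [262.2 285.5] [0.5199 0.4785 0.    ]
notepad 0.69 [263.8 286.1] [0.5161 0.4787 0.    ]
top cam at [0.35  0.246 1.136]
scale 0.59 [331.6 180.8] [0.5811 0.2196 0.    ]
knob 0.65 [349.6 164.2] [0.5972 0.1749 0.129 ]
fulcrum 0.94 [310.7 170.2] [0.5944 0.2769 0.085 ]
level_mark 0.95 [404.3 160.5] [0.6142 0.0236 0.085 ]
pointer_tip 0.84 [406.8 164.3] [0.6035 0.0175 0.085 ]
pan_top 0.96 [278.2 165. ] [0.5999 0.359  0.13  ]
parcel 0.76 [319.9 250.2] [0.3823 0.2588 0.    ]
tape_clear 0.71 [414.1 220. ] [ 0.4604 -0.0128  0.    ]
tape_masking 0.7 [279.2 251.6] [0.3817 0.3737 0.    ]
tape_masking 0.53 [277.4 169.6] [0.6186 0.376  0.    ]
notepad 0.68 [311.6 169.9] [0.6149 0.2767 0.    ]
notepad 0.61 [411.1 165.9] [ 0.6189 -0.0133  0.    ]
[0.13957417 0.58350656 0.25329135] [-3.67967617e-01 -3.11995930e+00  6.51745868e-05] 1.1
```

View pics/top0.png

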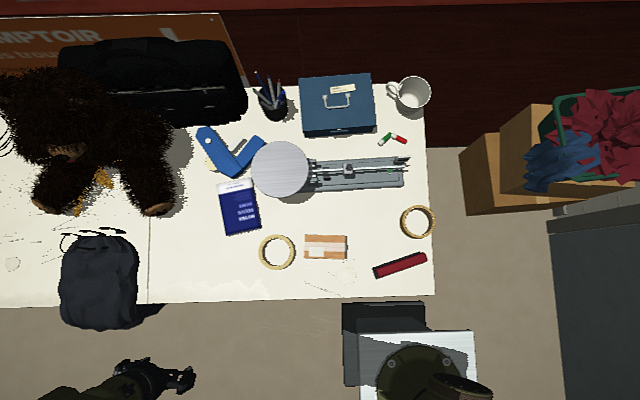

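View pics/scene0.png

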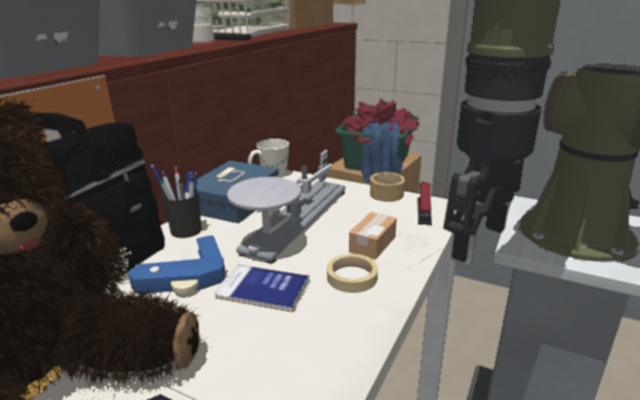

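Top view: parcel near (326,246), long side along image x; masking tape (276,252), clear tape (417,221), notebook (239,207). The pan is at (281,169), the beam runs right to (407,163) and the knob is near (348,167). The "scale" hit in the scene view at (385,193) is wrong, since that is the clear tape. Next I'll refine with outlines and a wrist view.

```bash
cat >> h.py <<'E'
def rect(s,m,z):
    """world min-area rect of mask at height z: centre, sizes, angle of long side"""
    v,u=np.nonzero(m);P=np.array([at_z(s,q,z)[:2] for q in cv2.convexHull(np.c_[u,v].astype(np.int32))[:,0].astype(float)])
    b=cv2.boxPoints(cv2.minAreaRect((P*1000).astype(np.float32)))/1000
    e=[b[1]-b[0],b[2]-b[1]];l=max(e,key=np.linalg.norm);return b.mean(0),sorted(map(np.linalg.norm,e)),np.arctan(l[1]/l[0]) if abs(l[0])>1e-9 else np.pi/2
def wsnap():
    p=np.array(current_eef_pos());r=R.from_rotvec(current_tool_rot()).as_matrix();s=snapshot("wrist")
    T=np.eye(4);T[:3,:3]=r;T[:3,3]=p;s["world_to_cam"]=np.linalg.inv(T@np.array(s["mount"]));return s
def down(yaw): # tool z down, tool y along world angle yaw
    y=np.array([np.cos(yaw),np.sin(yaw),0]);z=np.array([0,0,-1.]);return R.from_matrix(np.c_[np.cross(y,z),y,z]).as_rotvec()
E
python3 - <<'E'
from h import *
s=snapshot("top")
for n,z in dict(parcel=.05,pan=.133,tape_masking=.025).items():
    for r in outline_of("top",n)[:1]:print(n,r["score"],rect(s,r["pixels"],z),r["pixels"].sum(), r["box"])
print(snapshot("wrist")["mount"])
for yaw in(0,np.pi):
  for p in([.385,.235,.25],[.6,.356,.3],[.6,.15,.3]):print(yaw,p,inverse_kinematics(p,down(yaw)))
E
```

```text
parcel 0.68 (array([0.3906483 , 0.24689895], dtype=float32), [np.float32(0.067362286), np.float32(0.108620286)], np.float32(1.5423372)) 967 [325.5, 247.3, 43.3, 28.4]
pan 0.67 (array([0.5888386 , 0.35727832], dtype=float32), [np.float32(0.14779681), np.float32(0.14796641)], np.float32(0.7698847)) 2638 [280.9, 168.7, 63.8, 59.3]
tape_masking 0.58 (array([0.3804946 , 0.38123974], dtype=float32), [np.float32(0.093526915), np.float32(0.09675111)], np.float32(1.5535531)) 437 [276.5, 252.2, 36.2, 35.4]
[[ 9.39655549e-05 -9.47711822e-01 -3.19127394e-01  8.20240879e-02]
 [ 9.99999984e-01  1.37334195e-04 -1.13395738e-04  3.26389089e-04]
 [ 1.51293585e-04 -3.19127378e-01  9.47711820e-01 -1.19663116e-01]
 [ 0.00000000e+00  0.00000000e+00  0.00000000e+00  1.00000000e+00]]
0 [0.385, 0.235, 0.25] [ 0.54802392  0.0351046  -0.39060677  1.14508495  0.          2.11882024]
0 [0.6, 0.356, 0.3] [0.53550312 0.50096196 0.33238331 1.40221768 0.         2.10629945]
0 [0.6, 0.15, 0.3] [0.24497866 0.33719679 0.09092309 1.32452263 0.         1.81577499]
3.141592653589793 [0.385, 0.235, 0.25] [ 0.54802392  0.0351046  -0.39060677  1.14508495  0.         -1.02277241]
3.141592653589793 [0.6, 0.356, 0.3] [ 0.53550312  0.50096196  0.33238331  1.40221768  0.         -1.03529321]
3.141592653589793 [0.6, 0.15, 0.3] [ 0.24497866  0.33719679  0.09092309  1.32452263  0.         -1.32581766]
```

Run:
```python
from h import *
move_gripper(.084)
move_pose([.391,.227,.27],down(0))
s=wsnap();cv2.imwrite("pics/w1.png",s["pixels"])
for r in outline_of("wrist","parcel")[:1]:print(r["score"],rect(s,r["pixels"],.05),r["box"])
for r in landmark_of("wrist","parcel")[:1]:print(r["score"],at_z(s,r["centre"],0))
move_pose([.59,.30,.33],down(0))
s=wsnap();cv2.imwrite("pics/w2.png",s["pixels"])
for n,z in dict(pan_top=.133,knob=.126,fulcrum=.085).items():
  for r in landmark_of("wrist",n)[:1]:print(n,r["score"],r["centre"],at_z(s,r["centre"],z))
for r in outline_of("wrist","pan")[:1]:print(r["score"],rect(s,r["pixels"],.133),r["box"])
move_pose([.60,.10,.30],down(0))
s=wsnap();cv2.imwrite("pics/w3.png",s["pixels"])
for n,z in dict(pan_top=.133,knob=.126,fulcrum=.085,level_mark=.085,pointer_tip=.075).items():
  for r in landmark_of("wrist",n)[:1]:print(n,r["score"],r["centre"],at_z(s,r["centre"],z))
print(current_t())
```

```text
0.7 (array([0.3909445 , 0.24570712], dtype=float32), [np.float32(0.064173415), np.float32(0.11138073)], np.float32(1.5157676)) [322.1, 155.9, 62.1, 98.5]
0.59 [0.38898206 0.24393085 0.        ]
pan_top 0.82 [316.8, 128.5] [0.58558394 0.35313714 0.133     ]
knob 0.74 [326.0, 272.6] [0.59643323 0.17693334 0.126     ]
fulcrum 0.97 [324.3, 187.1] [0.59428629 0.27590415 0.085     ]
0.75 (array([0.58961   , 0.35482603], dtype=float32), [np.float32(0.14841886), np.float32(0.14912361)], np.float32(1.287499)) [321.1, 122.2, 146.3, 148.4]
knob 0.62 [317.0, 108.5] [0.59753433 0.17471473 0.126     ]
level_mark 0.78 [333.3, 231.9] [0.61676434 0.02814971 0.085     ]
pointer_tip 0.57 [322.1, 239.1] [0.603079   0.01344015 0.075     ]
5.5833
```

```bash
python3 -c "
import cv2,numpy as np
a=[cv2.resize(cv2.imread(f'pics/w{i}.png'),(480,300)) for i in(1,2,3)]
cv2.imwrite('pics/m.png',np.vstack([np.hstack([cv2.resize(a[0],(400,250)),cv2.resize(a[1],(400,250))]),cv2.resize(a[2],(800,500))[:350]]))"
```

```text
(no output)
```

View pics/m.png

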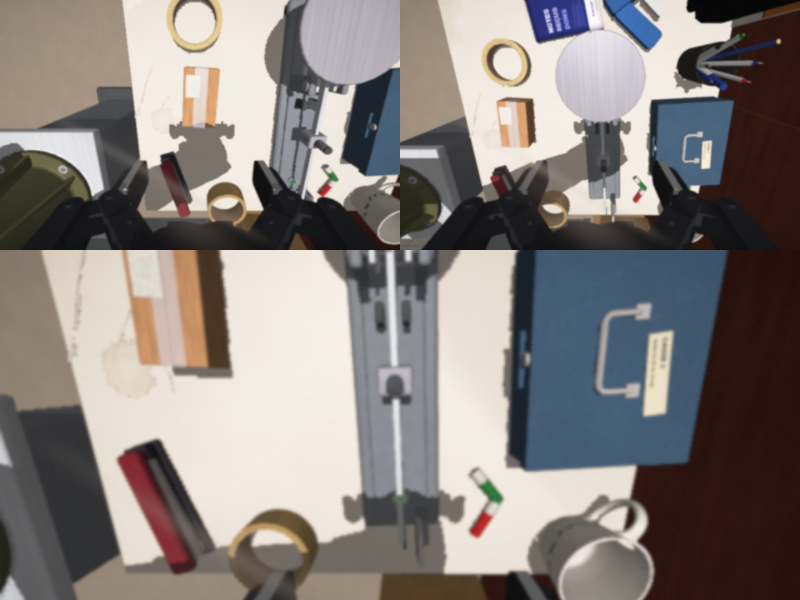

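Wrist views agree with the top view: parcel (0.391, 0.246) with its long side at about 1.53 rad, and pan about (0.590, 0.356). The knob is at (0.5975, 0.175), montage pixel (395,381), so poise ≈ 0.041. Distances fulcrum–pan 80 mm and fulcrum–pointer 263 mm match the given sizes. Next is the grasp and placing.

Run:
```python
from h import *
o=down(-.042)
move_pose([.391,.2455,.13],o)
servo_line([.391,.2455,.032],v=.12)
f0=np.array(current_ft_force())
move_gripper(.055,20);print("w",current_grip_width(),current_finger_force())
z0=current_eef_pos()[2]
servo_line([.391,.2455,.25],v=.15);hold(.3)
w=f0[2]-np.mean([current_ft_force()[2] for _ in range(5)])
print("weight",w,"grip",current_grip_width())
o2=down(0)
move_pose([.5905,.356,.25],o2)
servo_line([.5905,.356,z0+.145],v=.1);hold(.3)
fa=np.array(current_ft_force());print(fa)
st=servo_line([.5905,.356,z0+.124],v=.015,f_stop=max(w,1.7)+.4)
print(st,current_eef_pos()[2]-z0,current_ft_force()-fa,current_t())
s=snapshot("scene");cv2.imwrite("pics/s1.png",s["pixels"][120:290,180:420])
```

```text
w 0.06351248201455066 23.02230030298233
weight 3.554906836842814 grip 0.06401346485832668
[ 0.61426343 -0.31696201 -3.70847072]
True 0.1251288408229808 [-0.76749828 -0.87946923  9.67613102] 13.2333
```

```bash
python3 - <<'E'
from h import *
p=np.array(current_eef_pos());print(p,current_ft_force())
servo_line(p+[0,0,.0006],v=.01);hold(.3);print(current_ft_force())
move_gripper(.083);hold(.2);print(current_grip_width(),current_ft_force())
servo_line(p+[0,0,.12],v=.15)
move_pose([.60,.19,.30],down(0));hold(.5)
s=wsnap();cv2.imwrite("pics/w4.png",s["pixels"])
for n,z in dict(knob=.132,fulcrum=.085,pan_top=.125).items():
  for r in landmark_of("wrist",n)[:1]:print(n,r["score"],r["centre"],at_z(s,r["centre"],z))
for r in outline_of("wrist","parcel")[:1]:print(r["score"],rect(s,r["pixels"],.175),r["box"])
s=snapshot("scene");cv2.imwrite("pics/s2.png",cv2.resize(s["pixels"][110:260,200:400],None,fx=3,fy=3))
print(current_t())
E
python3 -c "
import cv2,numpy as np
cv2.imwrite('pics/m2.png',np.vstack([cv2.imread('pics/w4.png')[:340,:600],cv2.resize(cv2.imread('pics/s2.png'),(600,260))]))"
```

```text
[0.59049764 0.35593803 0.15795293] [-0.17603691  0.23963638  5.9862537 ]
[ 0.32978489  0.54905635 -1.97732425]
0.08336889366381546 [-0.00886301  0.29170674  0.20500192]
knob 0.63 [313.3, 198.0] [0.5931955  0.17738073 0.132     ]
fulcrum 0.8 [313.9, 97.3] [0.59341567 0.27437431 0.085     ]
pan_top 0.22 [312.8, 95.9] [0.59320784 0.27544418 0.125     ]
0.85 (array([0.5908263 , 0.31729192], dtype=float32), [np.float32(0.043429203), np.float32(0.06396522)], np.float32(0.00065181445)) [308.2, 33.7, 90.0, 67.4]
16.975
```

View pics/m2.png

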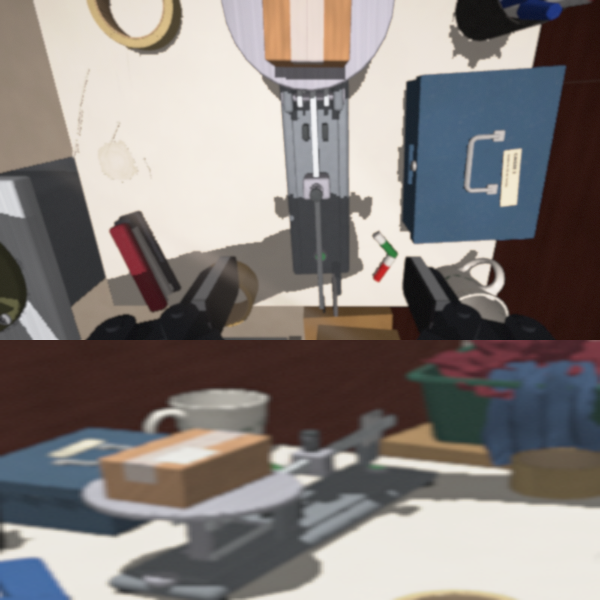

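The parcel lies flat and released near the pan's centre; its near edge is at row 70 of the wrist view. The beam is pan-low, with the knob at about (316,190). The weight read about 3.5 N, so the balance should be near the upper end. I'll push the poise out to about 0.125 first, then take a reading.

```bash
cat >> h.py <<'E'
F=np.array([.594,.2763]);D=np.array([.0335,-.9994])
def P(s,z):return [*(F+s*D),z]
O=down(.0335)
def side(a,dist=.17,y=.02,h=.1):
    """camera looks at pointer end from the front, tool a rad below horizontal; returns TCP pos, rotvec"""
    z=np.array([np.cos(a),0,-np.sin(a)]);yy=np.array([0,1.,0]);M=np.c_[np.cross(yy,z),yy,z]
    m=np.array([[0,-.9477,-.3191,.082],[1,0,0,0],[0,-.3191,.9477,-.1197]])
    look=M@m[:,2];cam=np.array([.603,y,h])-dist*look
    return cam-M@m[:,3],R.from_matrix(M).as_rotvec()
E
python3 - <<'E'
from h import *
move_gripper(0)
move_pose(P(.0715,.20),O)
print(servo_line(P(.0715,.137),v=.1,f_stop=3))
print(servo_line(P(.167,.137),v=.05,f_stop=5),current_ft_force(),current_eef_pos())
servo_line(P(.150,.137),v=.1)
for q in(.15,.2,.25,.3):
  for a in(.6,.8,1.,1.2):
    p,r=side(a,q);print(q,a,p.round(3),inverse_kinematics(p,r) is not None)
hold(.6)
s=wsnap();cv2.imwrite("pics/w5.png",s["pixels"])
for n,z in dict(knob=.135,pointer_tip=.085,level_mark=.085).items():
  for r in landmark_of("wrist",n)[:1]:print(n,r["score"],r["centre"],at_z(s,r["centre"],z))
s=snapshot("scene");cv2.imwrite("pics/s3.png",s["pixels"])
for n,z in dict(knob=.135,pointer_tip=.085,level_mark=.085).items():
  for r in landmark_of("scene",n)[:1]:print(n,r["score"],r["centre"],at_z(s,r["centre"],z))
print(current_t())
E
python3 -c "
import cv2,numpy as np
cv2.imwrite('pics/m3.png',np.hstack([cv2.imread('pics/w5.png')[:,120:520],cv2.resize(cv2.imread('pics/s3.png')[130:230,260:360],(400,400))]))"
```

```text
False
False [ 0.08650251 -0.4193692   0.21873528] [0.59954279 0.10951186 0.13699336]
0.15 0.6 [0.604 0.02  0.141] False
0.15 0.8 [0.612 0.02  0.14 ] True
0.15 1.0 [0.62  0.02  0.137] True
0.15 1.2 [0.627 0.02  0.133] True
0.2 0.6 [0.556 0.02  0.154] False
0.2 0.8 [0.567 0.02  0.163] False
0.2 1.0 [0.581 0.02  0.169] True
0.2 1.2 [0.595 0.02  0.172] True
0.25 0.6 [0.508 0.02  0.168] False
0.25 0.8 [0.523 0.02  0.186] False
0.25 1.0 [0.542 0.02  0.2  ] True
0.25 1.2 [0.563 0.02  0.21 ] True
0.3 0.6 [0.459 0.02  0.182] False
0.3 0.8 [0.478 0.02  0.209] False
0.3 1.0 [0.503 0.02  0.231] True
0.3 1.2 [0.531 0.02  0.248] True
knob 0.58 [316.9, 330.2] [0.59864746 0.09787012 0.135     ]
knob 0.49 [318.9, 154.9] [0.58388901 0.11781984 0.135     ]
pointer_tip 0.84 [331.0, 159.3] [0.60356483 0.00997464 0.085     ]
level_mark 0.88 [326.1, 160.9] [0.60995575 0.0267836  0.085     ]
22.3667
```

View pics/m3.png

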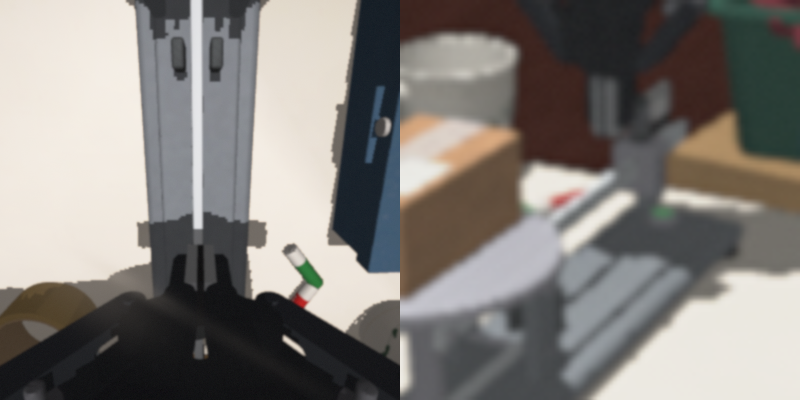

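Knob is hidden behind the closed fingers here; the side force of −0.42 N showed sliding contact. I'll read it from a closer oblique front pose.

```bash
cat >> h.py <<'E'
def at_x(s,px,off=0):
    """intersect pixel ray with beam's vertical plane (shifted off in +x)"""
    c,d=ray(s,px);n=np.array([-D[1],D[0],0]);p0=np.array([*F,0])+n*off
    return c+d*(n@(p0-c))/(n@d)
def look(name):
    p,r=side(1.0,.2,y=.05,h=.1)
    move_pose(p,r);hold(.3);s=wsnap();cv2.imwrite(f"pics/{name}.png",s["pixels"])
    for n in("knob","pointer_tip","level_mark"):
        for r in landmark_of("wrist",n)[:1]:
            q=at_x(s,r["centre"],.011 if n=="level_mark" else 0);t=q[:2]-F
            print(n,round(r["score"],2),np.round(r["centre"],1),q.round(4),"s",round(t@D,4),"tilt",round((.085+.044*(n=="knob")-q[2])/(t@D),4))
    print("K",s["camera_matrix"][0][0],current_t());return s
E
python3 - <<'E'
from h import *
servo_line(P(.150,.21),v=.2)
s=look("w6")
print(proj(s,P(.266,.085)),proj(s,P(.266,.101)),proj(s,P(.185,.129)))
E
```

```text
knob 0.59 [383.3 228.5] [0.6003 0.089  0.1247] s 0.1874 tilt 0.0228
pointer_tip 0.8 [262.7 177.4] [0.6029 0.0095 0.0797] s 0.267 tilt 0.0198
level_mark 0.59 [286.9 194.1] [0.6134 0.0263 0.0865] s 0.2505 tilt -0.0061
K 298.25690313503736 24.8417
[263.18385672 182.89581128] [260.32792932 200.77034046] [388.22759885 234.40964183]
```

View pics/w6.png

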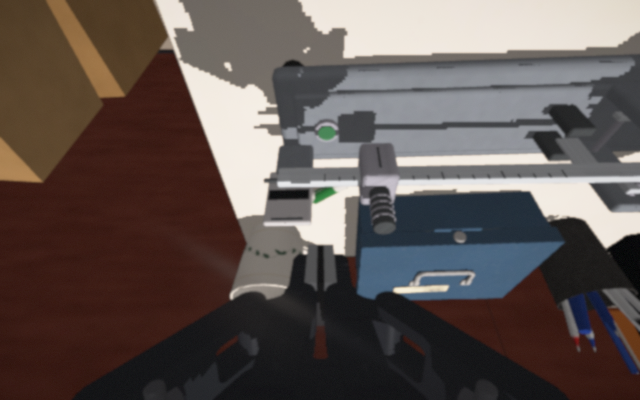

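The image is inverted (up is down). The pointer at (263,177) sits about 5–6 mm below the band at (288,194), so the beam floats off its stop with tilt ≈ +0.022. The poise is about 2.4 mm too far out. I'll nudge it back from the outer side, using force to detect contact.

Run:
```python
from h import *
move_pose(P(.224,.21),O)
print(servo_line(P(.224,.136),v=.1,f_stop=2.5))
hold(.4)
f=lambda:np.mean([np.array(current_ft_force())@[*D,0] for _ in range(3)])
f0=f();L=[];c=None
for s in np.arange(.2200,.197,-.0005):
    servo_line(P(s,.136),v=.02);hold(.05);L.append(round(f()-f0,2))
    if L[-1]>.2 and c is None: c=s
    if c and s<=c-.0024+.0002: break
print(c,s,L)
servo_line(P(s+.012,.136),v=.06);servo_line(P(s+.012,.2),v=.2)
look("w7")
```

```text
False
0.2195 0.217 [np.float64(-0.35), np.float64(0.69), np.float64(-0.05), np.float64(-0.48), np.float64(0.42), np.float64(-0.14), np.float64(-1.32)]
knob 0.61 [384.2 229.8] [0.6003 0.0893 0.1257] s 0.1871 tilt 0.0178
pointer_tip 0.94 [261.5 178.6] [0.603  0.0087 0.0808] s 0.2678 tilt 0.0155
level_mark 0.65 [290.1 195.6] [0.6133 0.0286 0.088 ] s 0.2482 tilt -0.012
K 298.25690313503736 32.3667
```

Force noise is too high for contact detection and the poise was not touched, so I'll push by position and check.

```bash
cat >> h.py <<'E'
def nudge_in(s):
    move_pose(P(.222,.19),O);servo_line(P(.222,.136),v=.15,f_stop=4)
    print("stop",servo_line(P(s,.136),v=.03,f_stop=6))
    servo_line(P(s+.01,.136),v=.08);servo_line(P(s+.01,.2),v=.2)
E
python3 - <<'E'
from h import *
nudge_in(.2040)
look("w8")
E
```

```text
stop False
pointer_tip 0.98 [261.8 183.7] [0.6029 0.0095 0.0857] s 0.267 tilt -0.0028
level_mark 0.61 [287.6 192.8] [0.6134 0.0266 0.0853] s 0.2502 tilt -0.0013
K 298.25690313503736 38.3583
```

Run:
```python
from h import *
hold(1.0);s=look("w9")
cv2.imwrite("pics/m9.png",cv2.resize(s["pixels"][120:270,220:440],None,fx=3,fy=3,interpolation=cv2.INTER_CUBIC))
```

```text
knob 0.59 [389.7 233.9] [0.6002 0.0923 0.1284] s 0.1841 tilt 0.0031
pointer_tip 0.95 [265. 180.] [0.6029 0.0112 0.082 ] s 0.2652 tilt 0.0114
level_mark 0.87 [288.4 192.4] [0.6134 0.0271 0.0846] s 0.2497 tilt 0.0014
K 298.25690313503736 40.1083
```

View pics/m9.png

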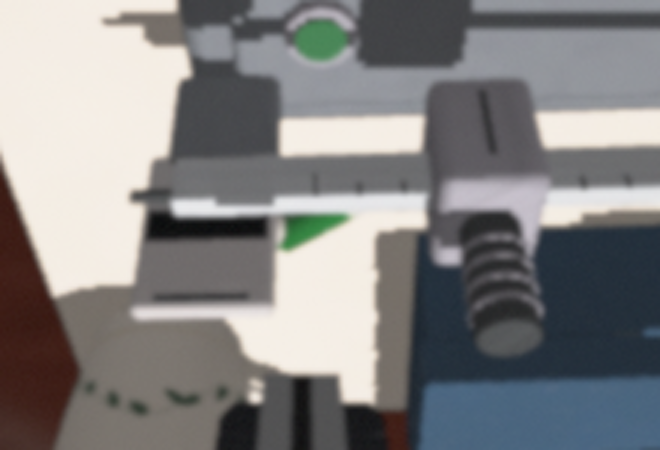

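The pointer is in front of or near the band, about (150,195) in the crop. Landmark noise is ±4 mm, so I'll measure the tilt from the beam's long bright top edge instead.

```bash
cat > edge.py <<'E'
from h import *
s=wsnap();cv2.imwrite("pics/w10.png",s["pixels"])
for n in("w6","w7","w8","w9","w10"):
    g=cv2.cvtColor(cv2.imread(f"pics/{n}.png"),cv2.COLOR_BGR2GRAY).astype(float)
    Q=[]
    for u in [*range(285,352,3),*range(405,520,5)]:
        c=g[165:200,u];d=np.diff(c);k=d.argmax()   # grey side face -> white top face
        if d[k]>25:
            w=np.clip(d[k-1:k+2],0,None);Q.append(at_x(s,(u,165+k+.5+(w@[-1,0,1])/w.sum()),-.003))
    Q=np.array(Q);t=(Q[:,:2]-F)@D
    a=np.polyfit(t,Q[:,2],1)
    for _ in range(3):
        r=abs(np.polyval(a,t)-Q[:,2]);k=r<max(.001,2*np.median(r));a=np.polyfit(t[k],Q[k,2],1)
    print(n,k.sum(),"tilt",(-a[0]).round(4),"z at fulcrum",a[1].round(4),"z at s=.25",np.polyval(a,.25).round(4),"res",r[k].std().round(5))
print(current_t())
E
python3 edge.py
```

```text
w6 31 tilt -0.0042 z at fulcrum 0.0867 z at s=.25 0.0877 res 0.00022
w7 30 tilt -0.0054 z at fulcrum 0.0866 z at s=.25 0.0879 res 0.00017Traceback (most recent call last):
  File "edge.py", line 9, in <module>
    w=np.clip(d[k-1:k+2],0,None);Q.append(at_x(s,(u,165+k+.5+(w@[-1,0,1])/w.sum()),-.003))
                                                              ~^~~~~~~~~
ValueError: matmul: Input operand 1 has a mismatch in its core dimension 0, with gufunc signature (n?,k),(k,m?)->(n?,m?) (size 3 is different from 2)
```

```bash
sed -i 's/165:200/160:205/;s/165+k/160+k/;s/k=d.argmax()/k=1+d[1:-1].argmax()/' edge.py && python3 edge.py
```

```text
w6 38 tilt 0.0015 z at fulcrum 0.0874 z at s=.25 0.087 res 0.00033
w7 38 tilt 0.001 z at fulcrum 0.0873 z at s=.25 0.0871 res 0.00032
w8 29 tilt -0.0252 z at fulcrum 0.0862 z at s=.25 0.0925 res 0.00022
w9 34 tilt -0.0197 z at fulcrum 0.0871 z at s=.25 0.092 res 0.00032
w10 29 tilt -0.0245 z at fulcrum 0.0865 z at s=.25 0.0926 res 0.0002
40.2083
```

Run:
```python
from h import *
s=snapshot("wrist");K=s["camera_matrix"]
def pose(p,r):
    T=np.eye(4);T[:3,:3]=R.from_rotvec(r).as_matrix();T[:3,3]=p
    return dict(camera_matrix=K,world_to_cam=np.linalg.inv(T@np.array(s["mount"])))
for n,p,r,rows,cols in(("w5",P(.150,.137),O,range(40,225,5),(295,345)),("w3",[.6,.1,.3],down(0),[*range(10,85,3),*range(125,190,3)],(295,335)),("w4",[.6,.19,.3],down(0),range(100,175,3),(295,335))):
    q=pose(p,r);g=cv2.cvtColor(cv2.imread(f"pics/{n}.png"),cv2.COLOR_BGR2GRAY).astype(float);Q=[]
    for v in rows:
        d=np.diff(g[v,cols[0]:cols[1]]);i,j=d.argmax(),d.argmin()
        if 2<j-i<16 and d[i]>15:Q.append(at_z(q,(cols[0]+.5+(i+j)/2,v),.088))
    Q=np.array(Q);a=np.polyfit(Q[:,1],Q[:,0],1)
    for _ in range(3):
        e=abs(np.polyval(a,Q[:,1])-Q[:,0]);k=e<max(.0007,2*np.median(e));a=np.polyfit(Q[k,1],Q[k,0],1)
    print(n,k.sum(),"dx/dy",a[0].round(4),"x at y=.2763,.01:",np.polyval(a,[.2763,.01]).round(4),e[k].std())
```

```text
w5 31 dx/dy -0.0369 x at y=.2763,.01: [0.5921 0.602 ] 4.179090914480693e-05
w3 46 dx/dy -0.0378 x at y=.2763,.01: [0.5918 0.6019] 0.00011185374107834989
w4 22 dx/dy -0.0359 x at y=.2763,.01: [0.5921 0.6016] 0.00013270844278068906
```

Run:
```python
from h import *
s=wsnap()
Rw=np.array(s["world_to_cam"])[:3,:3]
for n in("w6","w9","w10"):
    g=cv2.cvtColor(cv2.imread(f"pics/{n}.png"),cv2.COLOR_BGR2GRAY)
    L=cv2.createLineSegmentDetector(0).detect(g)[0][:,0]
    print(n)
    for l in L:
        if np.hypot(l[2]-l[0],l[3]-l[1])<75 or abs(l[3]-l[1])>.15*abs(l[2]-l[0]) or max(l[1],l[3])>200:continue
        nn=np.cross(ray(s,l[:2])[1],ray(s,l[2:])[1]);d=np.cross(nn,[0,0,1]);yaw=-d[0]/d[1]
        dy=np.array([np.sin(.037),-np.cos(.037),0]);tilt=np.arctan((nn@dy)/nn[2])
        print(l.round(1),"horizontal yaw",yaw.round(4),"| tilt if yaw .037:",tilt.round(4))
```

```text
w6
[394.4 193.1 529.4 190. ] horizontal yaw 0.0364 | tilt if yaw .037: 0.0005
[398.1 165.8 569.4 163.1] horizontal yaw 0.0224 | tilt if yaw .037: 0.0145
[355.6  55.3 430.6  54.3] horizontal yaw 0.0141 | tilt if yaw .037: 0.0477
[638.2 175.5 396.9 179.1] horizontal yaw 0.0222 | tilt if yaw .037: 0.0135
[508.1  49.5 584.4  49.6] horizontal yaw -0.0005 | tilt if yaw .037: 0.0816
[540.6 152.7 398.1 156.6] horizontal yaw 0.0376 | tilt if yaw .037: -0.0006
[330.6  90.4 599.4  80.8] horizontal yaw 0.0395 | tilt if yaw .037: -0.0041
[590.7  86.3 330.5  94.8] horizontal yaw 0.0368 | tilt if yaw .037: 0.0004
[630.7  60.  348.2  69.8] horizontal yaw 0.0362 | tilt if yaw .037: 0.0015
[305.6  65.2 638.2  53. ] horizontal yaw 0.0377 | tilt if yaw .037: -0.0014
w9
[398.1 193.3 529.4 190. ] horizontal yaw 0.0393 | tilt if yaw .037: -0.0019
[401.9 168.9 569.4 164.3] horizontal yaw 0.039 | tilt if yaw .037: -0.0019
[540.6 153.  400.6 156.8] horizontal yaw 0.0375 | tilt if yaw .037: -0.0005
[638.2 176.8 369.4 182. ] horizontal yaw 0.0291 | tilt if yaw .037: 0.007
[508.1  49.5 584.4  49.5] horizontal ya
[... 544 characters left out ...]
t if yaw .037: -0.0019
[401.9 168.9 569.4 164.3] horizontal yaw 0.0389 | tilt if yaw .037: -0.0019
[540.6 153.  400.6 156.8] horizontal yaw 0.0373 | tilt if yaw .037: -0.0003
[638.2 176.8 369.4 182. ] horizontal yaw 0.0291 | tilt if yaw .037: 0.0071
[508.1  49.5 584.4  49.5] horizontal yaw -0.0 | tilt if yaw .037: 0.0805
[443.1 122.  549.4 119.4] horizontal yaw 0.0304 | tilt if yaw .037: 0.0087
[331.8  90.7 588.1  81.9] horizontal yaw 0.0377 | tilt if yaw .037: -0.0011
[590.7  86.6 333.1  95.2] horizontal yaw 0.0373 | tilt if yaw .037: -0.0004
[630.7  60.5 348.2  70.2] horizontal yaw 0.0362 | tilt if yaw .037: 0.0015
[305.6  65.6 638.1  53.5] horizontal yaw 0.0373 | tilt if yaw .037: -0.0006
```

The scale's base edges fix its yaw at 0.037. Against that, the beam's own edges give a tilt of −0.002 to +0.007 rad, identical in two successive pictures, so it is level and still, and the arm is clear.

```bash
python3 -c "
from bench import *
print(current_t(),current_ft_force());print(sign_off())"
```

```text
40.3083 [ 0.0619861  0.228877  -0.3470793]
the job is handed in; nothing more can be done
None
```

The job is handed in at 40.3 s: the parcel lies flat and released near the pan's middle, and the beam was last measured still and within about 0.007 rad of level (limit 0.02), but no pass/fail verdict was returned.

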